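# Line up and pin the lid of a tiffin carrier

### The job

Lock the lid of the packed steel tiffin carrier: turn the lid until the holes in its handle line up with the holes in the frame's two ears. Then take the locking pin, which leans in the ramekin with its red tab down, and push it through both ears and the lid's handle, from either side, until the tab is up against the ear, and let go. Leave the ramekin upright and everything else on the bench where it stands.

Things in the scene. Friction and masses are not known exactly. Their poses are not given: they have to be found in the camera images.
- ears_mid (a point): Steel tiffin carrier, fixed, bowls 120 mm wide. Its two strap ears (24 mm wide, 3 thick, upright) stand either side of the lid, each with a round 14 mm hole. Point midway between the holes, 132 mm above the bench; y runs through both holes, z up. Ear inner faces 63.5, outer faces 66.5 mm away along +y and -y; ear tops 13 mm above.
- bail_mid (a point): Black grip of the carrier's wire bail handle, which is fixed folded down at the carrier's +x side (same axes as the ears); the wire, 6 mm thick, reaches 73 mm from the carrier's axis along +y and -y and stays below 102 mm above the bench. Not to be handled.
- lid_holes (a point): Loose steel lid, 121 mm wide, 160 g, plugged into the bowl's mouth (1.5 mm play); it turns with light friction and stays where left. Its bridge handle has two upright legs (54 mm apart, 24 wide, 3 thick), each with a round 14 mm hole. Point midway between these holes, on the lid's axis; x runs through both, z up. Lined up when x lies along the ears' y, either way round.
- lid_grip (a point): Centre of the blue sleeve on top of the lid's bridge handle, 23.5 mm above its hole line: 46 mm long along x, 24 wide along y (grip across y), 9 high; the lid's top face is 42.5 mm below this point. There is 127 mm of room between the ears, whose tops are 10 mm below this point.
- pin_tab (a point): Locking pin, 196 mm, 140 g: red tab 44 x 24 x 14 mm, then a steel shank 9 mm thick, 152 long, last 12 mm tapered. Point at the tab's centre on the pin's axis; x to the tip (174 mm ahead; tab's front face 22, centre of mass 37 ahead), y across the 24, z across the 14. At the start the tab is in the ramekin, the shank rises over the rim at about 27 degrees. Laid flat on its tab it does not roll.
- pin_home (a point): Point on the locking pin's axis 88.5 mm ahead of the tab's centre, 66.5 mm ahead of the tab's front face, same axes; it meets the mid point between the ears when the pin is fully home, from either side. At the start it is just outside the ramekin and only the shank from here to the tip can be taken, so the pin must be put down and taken again by the tab before it can be pushed home.
- ramekin_mid (a point): White ceramic ramekin, loose, 260 g, 90 mm across, 45 mm high, wall 5 mm, floor 5 mm; holds the pin at the start. This point is its centre half-way up; z is up.
- lunchbox: Bystander: pink lunchbox with clip-on lid, 136 x 196 x 65 mm, origin under its centre.
- mug: Bystander: blue mug, 80 mm across, 90 mm high, origin under its centre.
- jar: Bystander: amber glass jar, 72 mm across, 105 mm high, origin under its centre.
- bowl: Bystander: terracotta-coloured bowl, 104 mm across, 50 mm high, origin under its centre.
- mill: Bystander: dark wooden pepper mill, 60 mm across, 124 mm high, origin under its centre.
- bottle: Bystander: green drink bottle, 66 mm across, 190 mm high, origin under its centre.
- spoon: Bystander: wooden spoon, 220 mm long, lying along its x, origin under its middle.
There are look-alikes about, which are no part of the job. What is meant by the part that bears pin_tab is not turquoise, and is the smaller of those in its own colour.

How it is judged:
By the outcome, as a careful person would: the job done as asked, in the order asked, and still so for the second after the job is handed in, with the robot touching nothing.
It also fails if it takes over 72 s, if anything falls off the work surface, if the arm or the gripper's body presses on something with over 40 N, if the wrist force passes 120 N, or if a joint passes its speed limit or range.

### The arm

A 6-joint arm with a two-finger parallel gripper is mounted at the origin on the work surface. World frame = base frame: x ahead of the robot, y to its left, z up, the work surface at z = 0. Lengths are in m, angles in rad, forces in N, time in s.
With the tool pointing down it reaches from about 0.35 to 0.775 m from the base axis. Payload 5.5 kg.
Tool frame: the origin (TCP) lies between the finger pads; the fingertips stand 19 mm ahead of it and the grasp point (between the pads) is the TCP; z points along the fingers, x is the direction in which the jaws open and shut, and the axes are right-handed (so a half turn about z gives the same grasp; the last joint's range is limited). The gripper opens to 85 mm and grips with 20 to 120 N. Pads are 22 mm wide; open, the fingers measure 114 mm over their backs; the gripper's body (76 mm by 85 mm) begins 54 mm behind the grasp point. The pads swing forward as they close: fully open they stand 13 mm farther back than shut.
Start: joints at [-1.36, 0.313, 0.046, 1.304, 0, 1.431], TCP at [0.198, -0.54, 0.25] pointing down, gripper open.
Joint ranges: [-2.76, 2.76], [-0.86, 1.69], [-1.03, 1.26], [-2.2, 2.34], [-1.47, 1.5], [-3.14, 3.14]. Speed limits (rad/s): [2.57, 2.57, 3.14, 3.14, 3.14, 3.14].

### API

Orientations are given as a unit quaternion [w, x, y, z].
In Python, from workcell import env gives the robot as it stands. The module is installed in compiled form; this text tells all that it offers.
- The arm moves only by the tool carry_out, never from a script. Its argument "steps" is a list of rows, each a list of 7 numbers: the gripper command: -1 is shut, 1 is fully open, values between are in proportion, then the shift along the tool's x, y, z in m, then the turn, a rotation vector about the tool's x, y, z in rad. A call has 1 to 20 rows; each row shifts and turns the commanded pose from where the row before left it, along the tool's axes as they then stand; what a row does not reach is not made up. A row lasts 1/8 s, in which the tool goes at most 62.5 mm and 10.7 degrees, less where a joint would pass 70% of its speed; a pose out of reach is approached as far as the arm can. A call with a gripper value outside its range is refused whole. The fingers move at their own pace and stop on an object; "grip_force" is the grip in N (left out, the last holds). Time passes only in rows, so rows that do not move let the fingers close. It gives the time, the measured TCP pose, the force and the opening at its end, in the units of the state.
- env.get_state(): the state, without advancing time (a new reading comes with each control period).
- env.read_camera(name): name is "scene" or "top"; returns a dict with "color" (400x640x3 uint8, red, green, blue), "K" (3x3 intrinsics, pixels), "R" (3x3) and "t" (3): a world point X has camera coordinates R X + t. Camera axes: x right, y down, z forward; pixel columns grow to the right and rows downward; lengths in m; the calibration is good to about 2 mm. A picture is of the moment at which its call begins. There is no depth.
- env.hand_in(): hands the job in, once; it reports no verdict.
The state is a dict: "clock": time; "joint_pos": joint angles; "qvel": joint speeds; "tau": joint torques, N m; "tcp_pos": TCP position; "orientation": TCP orientation; "wrist_force": force on the tool from outside, world axes, zero at the start; "ft_torque": the same for the moment, N m; "finger_gap": finger opening in m.
Only numpy, scipy, OpenCV 4.12 (cv2) and the standard library are available. Lean on these libraries where they do the work, as an engineer would, in place of code of your own. Each camera call takes 0.05 s, during which the arm holds its last target. There are 200 camera calls.

## Working session

There is one attempt and no reset: what is moved stays moved. The work goes in short steps, Python scripts to look and compute and a tool call to move; the robot and the scene stay as the last step left them, time stands still between calls to the robot, and variables do not carry over. Pictures are saved under pics/ and viewed, about 8 in all and at most 12, crops included, and the job is handed in when it is done.

Besides the shell and the picture viewer there is one more tool, called after "Emit:" as name(argument=value, ...) on one line, values as JSON. carry_out: Moves the arm, as the interface text tells. Its arguments: {"type":"object","properties":{"steps":{"type":"array","items":{"type":"array","items":{"type":"number"}}},"grip_force":{"type":"number"}},"required":["steps"]}

```bash
mkdir -p pics
cat > h.py <<'E'
import numpy as np, cv2
from workcell import env
from scipy.spatial.transform import Rotation as Ro
def cam(n):
    c=env.read_camera(n); np.savez(f'/tmp/{n}.npz',**{k:np.array(v) for k,v in c.items()}); return c
def load(n): return dict(np.load(f'/tmp/{n}.npz'))
def save(c,name,box=None,s=1):
    im=c['color'][...,::-1]
    if box: im=im[box[1]:box[3],box[0]:box[2]]
    cv2.imwrite('pics/'+name,cv2.resize(im,None,fx=s,fy=s,interpolation=cv2.INTER_CUBIC))
def ray(c,p):
    d=c['R'].T@np.linalg.inv(c['K'])@np.array([p[0],p[1],1.]); return -c['R'].T@c['t'],d/np.linalg.norm(d)
def onz(c,p,z):
    o,d=ray(c,p); return o+d*(z-o[2])/d[2]
def proj(c,X):
    q=c['K']@(c['R']@np.array(X)+c['t']); return q[:2]/q[2]
def tri(c1,p1,c2,p2):
    o1,d1=ray(c1,p1);o2,d2=ray(c2,p2)
    s=np.linalg.lstsq(np.c_[d1,-d2],o2-o1,rcond=None)[0]
    a,b=o1+s[0]*d1,o2+s[1]*d2; return (a+b)/2,np.linalg.norm(a-b)
def st():
    s=env.get_state(); R=Ro.from_quat(np.roll(s['orientation'],-1)); return s,np.array(s['tcp_pos']),R
E
python3 - <<'E'
from h import *
for n in('top','scene'):
    c=cam(n); save(c,n+'0.png'); print(n,(-c['R'].T@c['t']).round(3),c['K'][0,0],c['R'].round(3).tolist())
s,p,R=st(); print(s['clock'],p,R.as_matrix().round(3).tolist(),s['finger_gap'])
E
```

```text
top [0.37  0.004 1.534] 507.29182596034985 [[-0.016, -1.0, -0.005], [-0.993, 0.017, -0.113], [0.114, 0.003, -0.994]]
scene [0.863 0.407 0.957] 395.86111704221395 [[-0.77, 0.638, 0.015], [0.537, 0.66, -0.525], [-0.345, -0.396, -0.851]]
0.1 [ 0.19749431 -0.53956017  0.24952075] [[0.344, -0.939, -0.0], [-0.939, -0.344, 0.002], [-0.002, -0.0, -1.0]] 0.08550413473421954
```

View pics/top0.png

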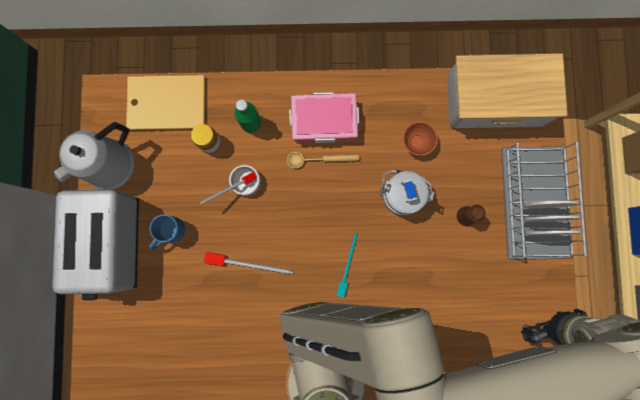

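View pics/scene0.png

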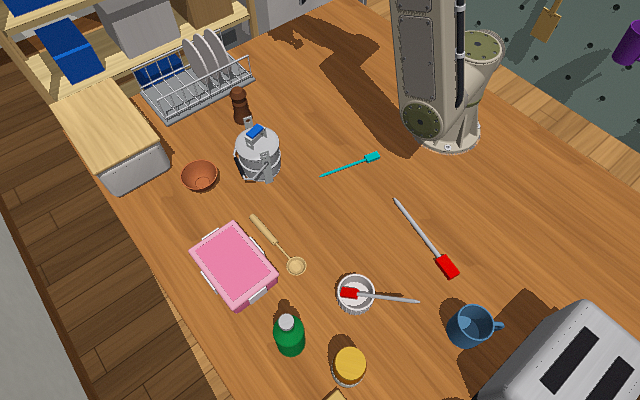

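Candidates for the pin: A, red tab in the ramekin (top 249,178); B, larger red tab lying free (top 215,260); C, turquoise (top 343,289). A fits: it is red, the smaller of the two reds, and leans in the ramekin. I'll confirm with an enlarged crop.

Run:
```python
from h import *
t,s=load('top'),load('scene')
def crop(c,x,y,w=80,h=60,k=5): return cv2.resize(c['color'][y:y+h,x:x+w,::-1],None,fx=k,fy=k,interpolation=cv2.INTER_CUBIC)
im=np.vstack([np.hstack([crop(t,195,155),crop(t,370,160)]),np.hstack([crop(s,335,260,100,75,4),crop(s,220,115,100,75,4)])])
cv2.imwrite('pics/crops.png',im)
hsv=lambda c:cv2.cvtColor(c['color'],cv2.COLOR_RGB2HSV)
for n,c in(('top',t),('scene',s)):
    H=hsv(c)
    red=cv2.inRange(H,(0,200,120),(4,255,255))|cv2.inRange(H,(176,200,120),(180,255,255))
    blue=cv2.inRange(H,(105,180,100),(120,255,255))
    for nm,m in(('red',red),('blue',blue)):
        k,l,sta,ce=cv2.connectedComponentsWithStats(m)
        for i in range(1,k):
            if sta[i,4]>25:
                pts=np.argwhere(l==i)[:,::-1].astype(np.float32)
                print(n,nm,sta[i].tolist(),ce[i].round(1),cv2.minAreaRect(pts))
```

```text
top red [243, 173, 13, 11, 78] [249.3 177.8] ((249.40000915527344, 177.8000030517578), (6.260990142822266, 11.62755298614502), 63.43495178222656)
top red [204, 253, 21, 13, 203] [214.2 258.7] ((214.20399475097656, 258.62799072265625), (19.58795738220215, 10.464799880981445), 10.30484676361084)
top blue [404, 182, 12, 16, 119] [409.8 189.6] ((409.7540588378906, 189.57569885253906), (15.365988731384277, 7.719754695892334), 72.89727020263672)
scene red [436, 254, 24, 26, 277] [447.5 266. ] ((447.43206787109375, 265.8623046875), (24.75921630859375, 12.249296188354492), 55.61965560913086)
scene red [340, 287, 19, 12, 164] [348.6 292.2] ((348.90997314453125, 292.1299743652344), (17.677669525146484, 9.899495124816895), 8.130102157592773)
scene blue [3, 0, 57, 17, 498] [25.7  5.2] ((31.0, 8.0), (16.0, 56.0), 90.0)
scene blue [35, 18, 69, 67, 2380] [69.9 50.1] ((69.99734497070312, 49.31432342529297), (71.48563385009766, 37.854427337646484), 55.491477966308594)
scene blue [168, 54, 13, 12, 87] [173.9  59.3] ((173.90000915527344, 58.80000305175781), (10.28591251373291, 8.9442720413208), 63.43495178222656)
scene blue [157, 57, 13, 14, 105] [163.3  63.7] ((163.4433135986328, 63.74742126464844), (10.254996299743652, 10.153462409973145), 66.03751373291016)
scene blue [146, 62, 13, 14, 107] [152.2  68.9] ((152.2155303955078, 68.83621215820312), (10.373210906982422, 10.5045166015625), 66.80140686035156)
scene blue [140, 68, 8, 10, 36] [143.6  72.3] ((144.16217041015625, 72.52702331542969), (10.578535079956055, 3.836172103881836), 54.462318420410156)
scene blue [246, 124, 17, 15, 126] [254.4 130.7] ((254.27874755859375, 130.81858825683594), (7.996127605438232, 16.650760650634766), 48.8140754699707)
```

View pics/crops.png

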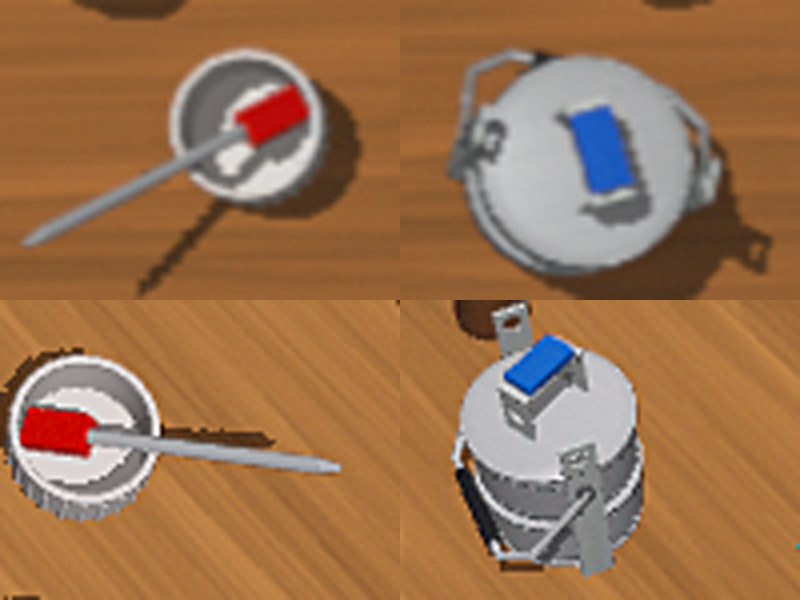

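Picture 3 confirms it: the small red tab sits in the ramekin (top ~249,178) with its shank rising to about (200,203). The lid sleeve (top ~410,190) is well off the ear line. In the scene view the ear holes are at about (248,119) and (264.5,156).

Run:
```python
from h import *
t,s=load('top'),load('scene')
a,b=onz(s,(248.0,119.7),.132),onz(s,(264.3,155.8),.132)
print('scene holes',a,b,np.linalg.norm(a-b),'mid',(a+b)/2,'head',np.degrees(np.arctan2(*(b-a)[[1,0]])))
for z in(.132,):
    for p in((386,190),(432,196)): print('top ears',onz(t,p,z))
for n,c in(('top',t),('scene',s)):
    H=cv2.cvtColor(c['color'],cv2.COLOR_RGB2HSV)
    m=cv2.inRange(H,(105,180,150),(120,255,255)); k,l,sta,ce=cv2.connectedComponentsWithStats(m)
    for i in range(1,k):
        w=onz(c,ce[i],.16)
        if sta[i,4]>40 and abs(w[1]+.25)<.12 and w[0]>.2:
            pts=np.array([onz(c,p[::-1],.16)[:2] for p in np.argwhere(l==i)])*1000
            r=cv2.minAreaRect(pts.astype(np.float32)); print(n,'sleeve',w,r)
            u,sv,v=np.linalg.svd(pts-pts.mean(0)); print(' pca heading',np.degrees(np.arctan2(v[0,1],v[0,0])))
# lid circle via gray: ramekin
p,e=tri(t,(249.3,177.8),s,(348.6,292.2)); print('tab',p,e)
q,e=tri(t,(200,203.5),s,(419.5,301.5)); print('tip',q,e,np.linalg.norm(p-q),np.degrees(np.arcsin((q-p)[2]/np.linalg.norm(p-q))),np.degrees(np.arctan2(*(q-p)[[1,0]])))
for nm,px in dict(ram=(244.5,180),mill=(472,215),spoonend=(358,158),spoon2=(290,160),turqtip=(356,235),redtip=(292,272)).items(): print(nm,onz(t,px,.0).round(3))
```

```text
scene holes [ 0.5274453  -0.30206313  0.132     ] [ 0.56522949 -0.17069783  0.132     ] 0.13669121453536814 mid [ 0.54633739 -0.23638048  0.132     ] head 73.95334234523567
top ears [ 0.54810642 -0.17825516  0.132     ]
top ears [ 0.52911828 -0.30549679  0.132     ]
top sleeve [ 0.54463063 -0.23949657  0.16      ] ((544.6663208007812, -239.4149627685547), (41.69784164428711, 21.18360710144043), 14.99316120147705)
 pca heading -164.72315242605043
scene sleeve [ 0.5468237  -0.23665779  0.16      ] ((546.643310546875, -236.81195068359375), (43.306236267089844, 22.431814193725586), 12.991070747375488)
 pca heading 13.74090108209449
tab [0.60655941 0.21880177 0.01875156] 0.0003214285690690782
tip [0.52213134 0.34883567 0.09846709] 0.0020197920779835487 0.1743315173204348 27.210698220911063 122.99475394434167
ram [0.603 0.236 0.   ]
mill [ 0.484 -0.453  0.   ]
spoonend [ 0.665 -0.113  0.   ]
spoon2 [0.663 0.096 0.   ]
turqtip [ 0.43  -0.101  0.   ]
redtip [0.322 0.094 0.   ]
```

Emit:
carry_out(steps=[[0.06,-0.016,-0.043,0,0,0,0.1],[0.06,-0.016,-0.043,0,0,0,0],[0.06,-0.016,-0.043,0,0,0,0],[0.06,-0.016,-0.043,0,0,0,0],[0.06,-0.016,-0.043,0,0,0,0],[0.06,-0.016,-0.043,0,0,0,0],[0.06,-0.016,-0.043,0,0,0,0],[0.06,-0.016,-0.043,0,0,0,0],[0.06,-0.016,-0.043,0,0,0,0],[0.06,0,0,0,0,0,0]], grip_force=40)

```text
clock: 1.35
tcp_pos: [0.5359, -0.2986, 0.2494]
orientation: [-0.0, 0.791, -0.611, -0.001]
wrist_force: [-0.2, -0.3, 0.2]
finger_gap: 0.0451
```

```bash
cat > go.py <<'E'
import sys
from h import *
# usage: go.py x y z [heading of tool x deg]: remaining shift in tool axes and turn about tool z
s,p,R=st(); a=list(map(float,sys.argv[1:]))
d=R.inv().apply(np.array(a[:3])-p); yaw=np.degrees(np.arctan2(*R.as_matrix()[[1,0],0]))
print('t',round(s['clock'],2),'tcp',p.round(4),'yaw',yaw.round(2),'z',R.as_matrix()[:,2].round(3),'gap',round(s['finger_gap'],4),'F',np.round(s['wrist_force'],1),'q',np.round(s['joint_pos'],2))
print('tool shift',d.round(4),'turn z', round(np.radians((yaw-a[3]+180)%360-180),3) if len(a)>3 else '')
E
python3 go.py .5455 -.238 .157 -75.5
```

```text
t 1.35 tcp [ 0.5359 -0.2986  0.2494] yaw -75.37 z [-0.001  0.001 -1.   ] gap 0.0451 F [-0.2 -0.3  0.2] q [-0.64  0.39  0.15  1.34  0.    2.25]
tool shift [-0.0561 -0.0247  0.0924] turn z 0.002
```

Emit:
carry_out(steps=[[0.06,-0.028,-0.0123,0,0,0,0],[0.06,-0.028,-0.0123,0,0,0,0],[0.06,0,0,0.031,0,0,0],[0.06,0,0,0.031,0,0,0],[0.06,0,0,0.03,0,0,0],[0.06,0,0,0,0,0,0]])

```text
clock: 2.1
tcp_pos: [0.5413, -0.2401, 0.1557]
orientation: [0.001, 0.79, -0.614, -0.003]
wrist_force: [-0.2, -0.4, 0.6]
finger_gap: 0.045
```

Emit:
carry_out(steps=[[-1,0,0,0,0,0,0],[-1,0,0,0,0,0,0],[-1,0,0,0,0,0,0],[-1,0,0,0,0,0,0]], grip_force=30)

```text
clock: 2.6
tcp_pos: [0.5443, -0.241, 0.1597]
orientation: [0.0, 0.79, -0.613, 0.001]
wrist_force: [-2.4, -0.8, 7.0]
finger_gap: 0.0233
```

```bash
python3 go.py .5455 -.238 .157 -75.5
python3 - <<'E'
from h import *
s=load('scene'); im=cv2.resize(s['color'][110:190,225:305,::-1],None,fx=7,fy=7,interpolation=cv2.INTER_CUBIC); cv2.imwrite('pics/ear.png',im)
E
```

```text
t 2.6 tcp [ 0.5443 -0.241   0.1597] yaw -75.64 z [ 0.002 -0.002 -1.   ] gap 0.0233 F [-2.4 -0.8  7. ] q [-0.55  0.39 -0.07  1.11 -0.    2.34]
tool shift [-0.0027 -0.0019  0.0027] turn z -0.002
```

View pics/ear.png

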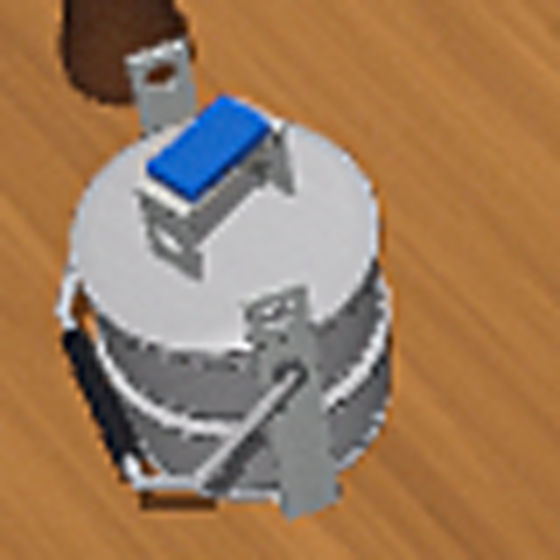

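Picture 4: the ear holes are at about (247.4,120.0) and (264.0,154.2) in the full scene image. The ear top corners are at crop (126,58)/(186,40) and (247,300)/(305,287).

```bash
python3 - <<'E'
from h import *
s=load('scene'); t=load('top')
f=lambda u,v:((u+.5)/7-.5+225,(v+.5)/7-.5+110)
hd=lambda a,b:np.degrees(np.arctan2(*(b-a)[[1,0]]))
for nm,P,z in(('holes',((160,73),(276,312)),.132),('tops',((156,49),(276,293.5)),.145)):
    a,b=[onz(s,f(*p),z) for p in P]; print(nm,a,b,(a+b)/2,np.linalg.norm(a-b),hd(a,b))
for P in(((126,58),(186,40)),((247,300),(305,287))):
    a,b=[onz(s,f(*p),.145) for p in P]; print('edge',np.linalg.norm(a-b),hd(a,b)+90)
# predicted pixels for mid (.5455,-.238), headings
m=np.array([.5455,-.238,.132])
for h in(72,75,78,81):
    d=.065*np.array([np.cos(np.radians(h)),np.sin(np.radians(h)),0]); print(h,[proj(c,m+k*d+[0,0,.013*0]).round(1).tolist() for c in(s,t) for k in(-1,1)])
E
python3 -c "
import cv2
im=cv2.imread('pics/top0.png')[165:220,370:445]; cv2.imwrite('pics/topear.png',cv2.resize(im,None,fx=10,fy=10,interpolation=cv2.INTER_CUBIC))"
```

```text
holes [ 0.52929957 -0.30212946  0.132     ] [ 0.56268392 -0.17564983  0.132     ] [ 0.54599174 -0.23888965  0.132     ] 0.13081135645927774 75.2139785853603
tops [ 0.5287234  -0.30239629  0.145     ] [ 0.5624417 -0.1735149  0.145    ] [ 0.54558255 -0.23795559  0.145     ] 0.13321913232659957 75.33873203067947
edge 0.024548257142152242 253.8830360325864
edge 0.02185102002086275 247.16581417018915
72 [[249.1, 119.8], [263.0, 154.6], [430.0, 197.4], [385.1, 183.8]]
75 [[247.9, 120.2], [264.2, 154.2], [430.3, 196.2], [384.7, 185.0]]
78 [[246.7, 120.6], [265.4, 153.7], [430.5, 195.0], [384.5, 186.1]]
81 [[245.6, 121.0], [266.6, 153.2], [430.7, 193.8], [384.3, 187.3]]
```

View pics/topear.png

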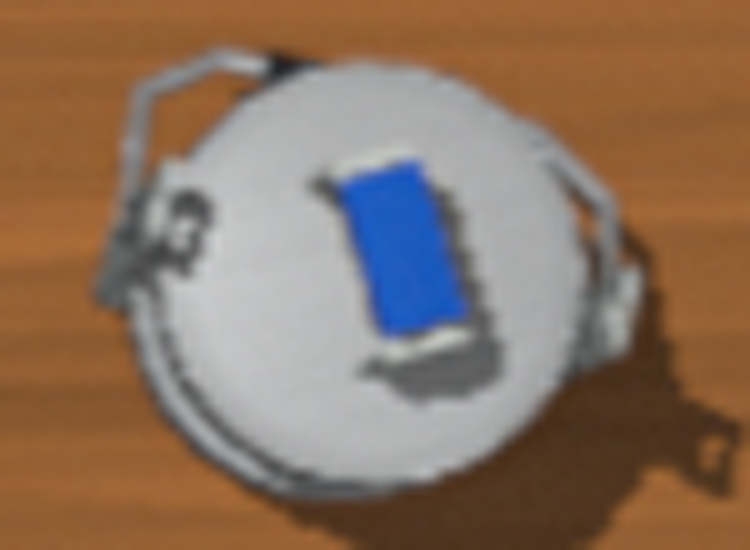

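Picture 5 agrees: left ear about (385,186), right ear about (432,196), giving an ear heading of about 75.3°. The lid heading equals the gripped yaw + 90 = 14.4°, so I turn it +61°.

Emit:
carry_out(steps=[[-1,0,0,0,0,0,-0.15],[-1,0,0,0,0,0,-0.152],[-1,0,0,0,0,0,-0.152],[-1,0,0,0,0,0,-0.152],[-1,0,0,0,0,0,-0.152],[-1,0,0,0,0,0,-0.152],[-1,0,0,0,0,0,-0.152],[-1,0,0,0,0,0,0],[-1,0,0,0,0,0,0]])

```text
clock: 3.72
tcp_pos: [0.545, -0.2411, 0.1597]
orientation: [0.001, 0.992, -0.13, 0.002]
wrist_force: [0.2, -1.0, 5.1]
finger_gap: 0.0231
```

```bash
python3 go.py .5455 -.238 .157 -14.7
```

```text
t 3.73 tcp [ 0.545  -0.2411  0.1597] yaw -14.89 z [ 0.003 -0.002 -1.   ] gap 0.0231 F [ 0.2 -1.   5.1] q [-0.55  0.39 -0.07  1.11  0.    1.28]
tool shift [-0.0004 -0.0031  0.0027] turn z -0.003
```

Emit:
carry_out(steps=[[0.1,0,0,0,0,0,0],[0.1,0,0,0,0,0,0],[0.1,0,0,-0.02,0,0,0],[0.1,0,0,-0.04,0,0,0],[0.0,0,0,-0.04,0,0,0],[0.0,-0.0132,-0.0524,0,0,0,0],[0.0,-0.0132,-0.0524,0,0,0,0],[0.0,-0.0132,-0.0524,0,0,0,0],[0.0,-0.0132,-0.0524,0,0,0,0],[0.0,-0.0132,-0.0524,0,0,0,0],[0.0,-0.0132,-0.0524,0,0,0,0],[0.0,-0.0132,-0.0524,0,0,0,0],[0.0,-0.0132,-0.0524,0,0,0,0],[0.0,-0.0132,-0.0524,0,0,0,0],[0.0,-0.0132,-0.0524,0,0,0,0]])

```text
clock: 5.6
tcp_pos: [0.5496, 0.3016, 0.2579]
orientation: [0.0, 0.992, -0.129, -0.0]
wrist_force: [1.2, -1.0, -0.3]
finger_gap: 0.0425
```

```bash
python3 go.py .548 .309 .25 33;  python3 - <<'E'
from h import *
s=cam('scene');t=cam('top')
def crop(c,x,y,w=80,h=60,k=5): return cv2.resize(c['color'][y:y+h,x:x+w,::-1],None,fx=k,fy=k,interpolation=cv2.INTER_CUBIC)
cv2.imwrite('pics/lid1.png',np.hstack([crop(t,370,160,75,75,5),crop(s,225,110,75,75,5)]))
for n,c in(('top',t),('scene',s)):
    H=cv2.cvtColor(c['color'],cv2.COLOR_RGB2HSV)
    m=cv2.inRange(H,(105,180,100),(120,255,255)); k,l,sta,ce=cv2.connectedComponentsWithStats(m)
    for i in range(1,k):
        w=onz(c,ce[i],.16)
        if sta[i,4]>40 and abs(w[1]+.25)<.12 and w[0]>.2:
            pts=np.array([onz(c,p[::-1],.16)[:2] for p in np.argwhere(l==i)])*1000
            r=cv2.minAreaRect(pts.astype(np.float32)); print(n,'sleeve',w,r)
            u,sv,v=np.linalg.svd(pts-pts.mean(0)); print(' pca heading',np.degrees(np.arctan2(v[0,1],v[0,0])))
E
```

```text
t 5.6 tcp [0.5496 0.3016 0.2579] yaw -14.83 z [-0. -0. -1.] gap 0.0425 F [ 1.2 -1.  -0.3] q [ 0.37  0.42  0.21  1.37 -0.    2.2 ]
tool shift [-0.0035 -0.0067  0.0079] turn z -0.835
top sleeve [ 0.54461676 -0.23931604  0.16      ] ((544.6696166992188, -239.3950958251953), (41.37428665161133, 20.772232055664062), 74.80907440185547)
 pca heading -104.67205148234964
scene sleeve [ 0.54809514 -0.23587016  0.16      ] ((548.09033203125, -235.6783447265625), (46.94042205810547, 21.692834854125977), 73.90171813964844)
 pca heading 74.25975721638324
```

View pics/lid1.png

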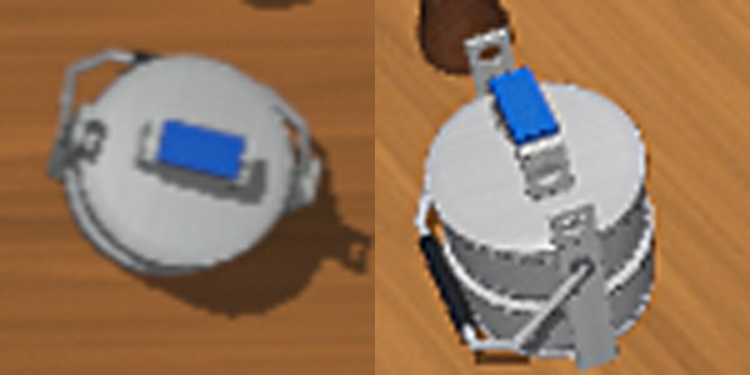

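Picture 6: the lid sleeve now lies along the ear line. Its heading is 74.3–75.3° against 75.3°, and the three visible holes are nearly in one line. Next is the pin.

Emit:
carry_out(steps=[[0,0,0,0,0,0,-0.167],[0,0,0,0,0,0,-0.167],[0,0,0,0,0,0,-0.167],[0,0,0,0,0,0,-0.167],[0,0,0,0,0,0,-0.167],[0,0,0,0,0.16,0,0],[0,0,0,0,0.16,0,0],[0,0,0,0,0.155,0,0],[0,0,0,0,0,0,0]])

```text
clock: 6.82
tcp_pos: [0.551, 0.2969, 0.2558]
orientation: [-0.225, 0.933, 0.274, -0.069]
wrist_force: [-0.3, 0.7, 0.4]
finger_gap: 0.0428
```

```bash
python3 go.py .5812 .258 .1687 33; python3 go.py .5563 .2963 .0798|tail -1
```

```text
t 6.83 tcp [0.551  0.2969 0.2558] yaw 32.78 z [-0.251  0.382 -0.889] gap 0.0428 F [-0.3  0.7  0.4] q [0.17 0.53 0.3  1.55 0.43 1.13]
tool shift [0.0047 0.0835 0.055 ] turn z -0.004
tool shift [0.0049 0.0836 0.1549] turn z
```

Emit:
carry_out(steps=[[0,0.0025,0.042,0,0,0,0],[0,0.0025,0.0415,0,0,0,0],[0,0,0,0.04,0,0,0],[0,0,0,0.04,0,0,0],[0,0,0,0.03,0,0,0],[0,0,0,0.015,0,0,0],[0,0,0,0,0,0,0]])

```text
clock: 7.7
tcp_pos: [0.5626, 0.2888, 0.1087]
orientation: [-0.225, 0.932, 0.277, -0.067]
wrist_force: [0.1, -0.8, 0.7]
finger_gap: 0.0424
```

```bash
python3 go.py .5563 .2963 .0798 33
python3 - <<'E'
from h import *
t=cam('top');s=cam('scene')
def crop(c,x,y,w=80,h=60,k=5): return cv2.resize(c['color'][y:y+h,x:x+w,::-1],None,fx=k,fy=k,interpolation=cv2.INTER_CUBIC)
cv2.imwrite('pics/pg.png',np.hstack([crop(t,180,140),crop(s,335,250)]))
E
```

```text
t 7.7 tcp [0.5626 0.2888 0.1087] yaw 33.14 z [-0.25   0.382 -0.89 ] gap 0.0424 F [ 0.1 -0.8  0.7] q [0.16 0.62 0.09 1.25 0.43 1.1 ]
tool shift [-0.0012  0.0046  0.0302] turn z 0.002
```

View pics/pg.png

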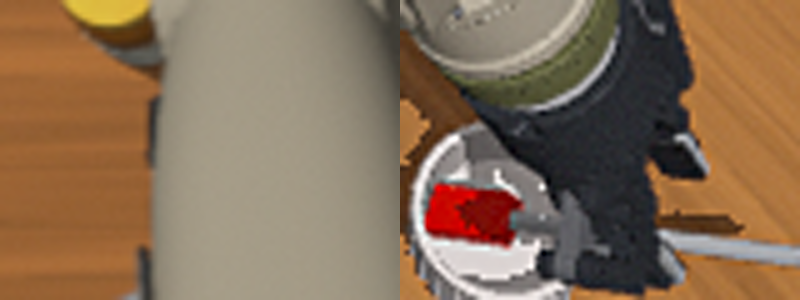

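Picture 7: the fingers stand above and astride the shank (finger ends at about crop 690,150 and 665,260). The tab has not moved. I go down the last 30 mm and close.

Emit:
carry_out(steps=[[0,-0.0012,0.0046,0.015,0,0,0],[0,0,0,0.015,0,0,0],[0,0,0,0,0,0,0],[-1,0,0,0,0,0,0],[-1,0,0,0,0,0,0],[-1,0,0,0,0,0,0],[-1,0,0,0,0,0,0]], grip_force=80)

```text
clock: 8.68
tcp_pos: [0.5576, 0.2956, 0.0805]
orientation: [-0.225, 0.932, 0.277, -0.066]
wrist_force: [-0.2, -0.1, 0.4]
finger_gap: 0.0055
```

```bash
python3 go.py .5563 .2963 .0798 33
```

```text
t 8.68 tcp [0.5576 0.2956 0.0805] yaw 33.05 z [-0.249  0.383 -0.889] gap 0.0055 F [-0.2 -0.1  0.4] q [0.17 0.63 0.04 1.18 0.43 1.12]
tool shift [-0.0007 -0.0009  0.0012] turn z 0.001
```

Emit:
carry_out(steps=[[-1,0,0,0,0,0,0],[-1,0,0,0,0,0,0]])

```text
clock: 8.93
tcp_pos: [0.5575, 0.2957, 0.0803]
orientation: [-0.225, 0.932, 0.277, -0.067]
wrist_force: [0.5, -0.6, 0.7]
finger_gap: 0.0056
```

Run:
```python
from h import *
s=cam('scene')
s_,p,R=st(); print(s_['finger_gap'])
H=cv2.cvtColor(s['color'],cv2.COLOR_RGB2HSV)
red=cv2.inRange(H,(0,200,120),(4,255,255))|cv2.inRange(H,(176,200,120),(180,255,255))
k,l,sta,ce=cv2.connectedComponentsWithStats(red); print([(sta[i,4],ce[i].round(1)) for i in range(1,k) if sta[i,4]>25])
save(s,'pg2.png',(325,230,445,320),6)
```

```text
0.005451789316162283
[(np.int32(278), array([447.6, 266.1])), (np.int32(158), array([348.3, 292.2]))]
```

View pics/pg2.png

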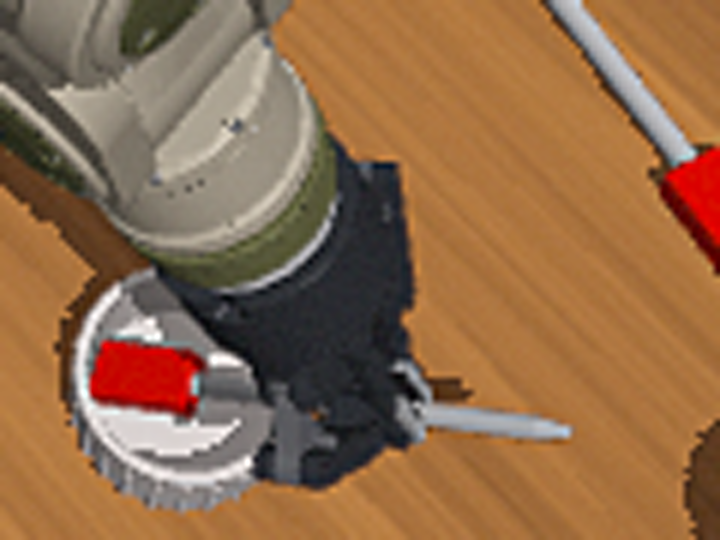

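Picture 8: the shank is between the pads at about (410,410) and the tab is unmoved at (348,292) full-scene. The gap of 5.5 mm is stable. I'll lift a little and check.

Emit:
carry_out(steps=[[-1,0,-0.0046,-0.0089,0,0,0],[-1,0,-0.0046,-0.0089,0,0,0],[-1,0,-0.0046,-0.0089,0,0,0],[-1,0,0,0,0,0,0]])

```text
clock: 9.48
tcp_pos: [0.5579, 0.2959, 0.1115]
orientation: [-0.225, 0.932, 0.277, -0.066]
wrist_force: [0.3, -0.7, -2.0]
finger_gap: 0.0052
```

```bash
cat > red.py <<'E'
from h import *
s=cam('scene')
s_,p,R=st(); print(s_['finger_gap'],p.round(4),np.round(s_['wrist_force'],1))
H=cv2.cvtColor(s['color'],cv2.COLOR_RGB2HSV)
red=cv2.inRange(H,(0,200,120),(4,255,255))|cv2.inRange(H,(176,200,120),(180,255,255))
k,l,sta,ce=cv2.connectedComponentsWithStats(red); print([(sta[i,4],ce[i].round(1)) for i in range(1,k) if sta[i,4]>25])
E
python3 red.py; python3 -c "
from h import *
print(proj(load('scene'),[.6066,.2188,.0188]),proj(load('scene'),[.6066,.2188,.0488]))"
```

```text
0.005081097621449867 [0.5575 0.2958 0.1108] [ 0.9 -0.1 -1.5]
[(np.int32(280), array([447.5, 266.1])), (np.int32(166), array([349.3, 288.3]))]
[348.52319691 292.19015349] [349.42647169 288.11184614]
```

The tab rose 30 mm with the gripper (pixel matches the prediction) and the wrist carries about 1.5 N. The grasp holds, so I lift clear and level the pin.

Emit:
carry_out(steps=[[-1,0,-0.0091,-0.0178,0,0,0],[-1,0,-0.0091,-0.0178,0,0,0],[-1,0,-0.0091,-0.0178,0,0,0],[-1,0,-0.0091,-0.0178,0,0,0],[-1,0,-0.0091,-0.0178,0,0,0],[-1,0,0,0,-0.158,0,0],[-1,0,0,0,-0.158,0,0],[-1,0,0,0,-0.159,0,0],[-1,0,0,0,0,0,0]], grip_force=90)

```text
clock: 10.65
tcp_pos: [0.5556, 0.2977, 0.2106]
orientation: [-0.001, 0.958, 0.287, 0.0]
wrist_force: [0.2, -0.7, -1.5]
finger_gap: 0.0047
```

```bash
python3 go.py .502 .014 .17 165.3; python3 red.py
```

```text
t 10.65 tcp [0.5556 0.2977 0.2106] yaw 33.3 z [-0.     0.001 -1.   ] gap 0.0047 F [ 0.2 -0.7 -1.5] q [0.36 0.43 0.13 1.26 0.   1.35]
tool shift [-0.2006  0.2077  0.0402] turn z -2.304
0.005278762569433045 [0.5561 0.2967 0.2101] [-0.5 -0.9 -0.7]
[(np.int32(256), array([348.6, 262.7])), (np.int32(280), array([447.5, 266.1]))]
```

Emit:
carry_out(steps=[[-1,-0.0334,0.0346,0,0,0,0],[-1,-0.0334,0.0346,0,0,0,0],[-1,-0.0334,0.0346,0,0,0,0],[-1,-0.0334,0.0346,0,0,0,0],[-1,-0.0334,0.0346,0,0,0,0],[-1,-0.0334,0.0346,0,0,0,0],[-1,0,0,0,0,0,-0.165],[-1,0,0,0,0,0,-0.165],[-1,0,0,0,0,0,-0.165],[-1,0,0,0,0,0,-0.165],[-1,0,0,0,0,0,-0.165],[-1,0,0,0,0,0,-0.165],[-1,0,0,0,0,0,-0.165],[-1,0,0,0,0,0,-0.165],[-1,0,0,0,0,0,-0.165],[-1,0,0,0,0,0,-0.165],[-1,0,0,0,0,0,-0.165],[-1,0,0,0,0,0,-0.165],[-1,0,0,0,0,0,-0.165],[-1,0,0,0,0,0,-0.16]])

```text
clock: 13.2
tcp_pos: [0.5025, 0.0111, 0.2095]
orientation: [-0.001, 0.128, 0.992, 0.001]
wrist_force: [-0.1, 0.7, -1.3]
finger_gap: 0.0049
```

```bash
python3 go.py .502 .014 .05 165.3; python3 red.py
python3 - <<'E'
from h import *
s=load('scene'); S,p,R=st(); M=R.as_matrix()
print('expect tab px',proj(s,p+.012*M[:,2]+.11*M[:,1]), 'tip',proj(s,p+.012*M[:,2]-.064*M[:,1]))
save(s,'lay.png',(200,110,440,290),3)
E
```

```text
t 13.2 tcp [0.5025 0.0111 0.2095] yaw 165.31 z [-0.002  0.002 -1.   ] gap 0.0049 F [-0.1  0.7 -1.3] q [-0.14  0.19 -0.21  1.17  0.   -1.45]
tool shift [0.0008 0.0024 0.1596] turn z 0.0
0.004901379272028349 [0.5024 0.0111 0.2095] [-0.5  0.8 -1.6]
[(np.int32(191), array([349. , 209.6])), (np.int32(282), array([447.5, 266.1]))]
expect tab px [349.83346676 210.14492364] tip [316.80850404 153.49335316]
```

View pics/lay.png

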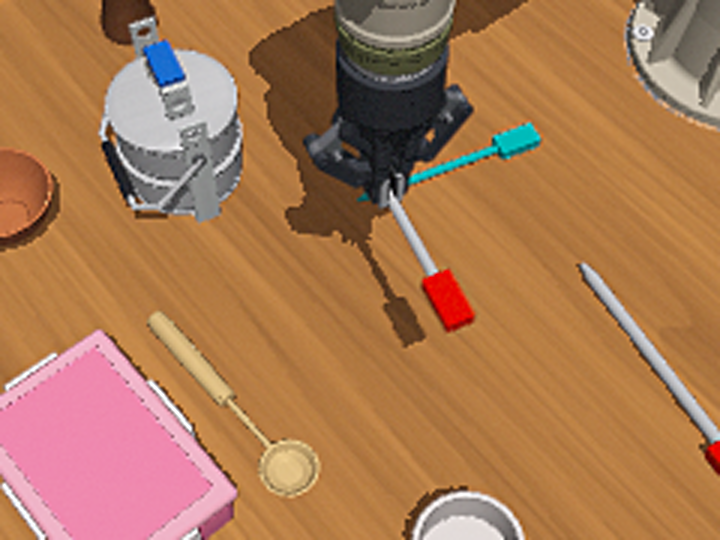

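Picture 9: the pin is level with its tab flat, tab at (349,210), within 1 px of prediction. The floor below is clear. Lowering.

Emit:
carry_out(steps=[[-1,0,0.0025,0.03,0,0,0],[-1,0,0,0.04,0,0,0],[-1,0,0,0.04,0,0,0],[-1,0,0,0.03,0,0,0],[-1,0,0,0.02,0,0,0],[-1,0,0,0.013,0,0,0],[-1,0,0,0.005,0,0,0],[-1,0,0,0,0,0,0]])

```text
clock: 14.25
tcp_pos: [0.5035, 0.0143, 0.0323]
orientation: [-0.0, 0.13, 0.992, 0.0]
wrist_force: [0.1, 0.6, -0.6]
finger_gap: 0.005
```

```bash
python3 go.py .502 .014 .025 165.3
```

```text
t 14.25 tcp [0.5035 0.0143 0.0323] yaw 165.07 z [ 0.  0. -1.] gap 0.005 F [ 0.1  0.6 -0.6] q [-0.13  0.36 -0.48  0.74  0.   -1.44]
tool shift [ 0.0013 -0.0007  0.0073] turn z -0.004
```

Emit:
carry_out(steps=[[-1,0,0,0.004,0,0,0],[-1,0,0,0.003,0,0,0],[-1,0,0,0,0,0,0]])

```text
clock: 14.62
tcp_pos: [0.5032, 0.0147, 0.0251]
orientation: [-0.0, 0.129, 0.992, -0.0]
wrist_force: [0.3, -0.3, -1.4]
finger_gap: 0.0054
```

```bash
python3 go.py .502 .014 .021 165.3; python3 red.py
python3 - <<'E'
from h import *
s=load('scene'); print([(z,proj(s,[.5025+.11*.2538,.0143+.11*.9673,z]).round(1)) for z in(.014,.018,.022)])
E
```

```text
t 14.62 tcp [0.5032 0.0147 0.0251] yaw 165.13 z [-0. -0. -1.] gap 0.0054 F [ 0.3 -0.3 -1.4] q [-0.13  0.36 -0.49  0.72 -0.   -1.44]
tool shift [ 0.0009 -0.001   0.0041] turn z -0.003
0.005098511719455753 [0.5032 0.0147 0.0252] [ 0.2  1.  -0.6]
[(np.int32(143), array([345., 246.])), (np.int32(279), array([447.5, 266. ]))]
[(0.014, array([345.2, 246.2])), (0.018, array([345.3, 245.5])), (0.022, array([345.4, 244.9]))]
```

Emit:
carry_out(steps=[[-1,0,0,0.0035,0,0,0],[-1,0,0,0,0,0,0],[-0.5,0,0,0,0,0,0],[-0.1,0,0,0,0,0,0],[-0.1,0,0,0,0,0,0],[-0.1,0,0,-0.02,0,0,0],[-0.1,0,0,-0.04,0,0,0],[-0.1,0,0,-0.05,0,0,0],[0,0,0.05,0,0,0,0],[0,0,0.06,0,0,0,0],[0,0,0,0,0,0,0]])

```text
clock: 16.05
tcp_pos: [0.5322, 0.1242, 0.1319]
orientation: [0.001, 0.127, 0.992, 0.0]
wrist_force: [-0.1, 0.1, -0.5]
finger_gap: 0.0424
```

```bash
python3 go.py .5304 .121 .021 165.3; python3 red.py
python3 - <<'E'
from h import *
s=load('scene');t=cam('top')
im=s['color'][:,:,::-1]
a=cv2.resize(im[140:280,265:405],None,fx=4,fy=4,interpolation=cv2.INTER_CUBIC); cv2.imwrite('pics/laid.png',a)
H=cv2.cvtColor(s['color'],cv2.COLOR_RGB2HSV)
red=cv2.inRange(H,(0,200,60),(4,255,255))|cv2.inRange(H,(176,200,60),(180,255,255))
k,l,sta,ce=cv2.connectedComponentsWithStats(red); 
for i in range(1,k):
  if sta[i,4]>25: print(sta[i],onz(s,ce[i],.012))
E
```

```text
t 16.05 tcp [0.5322 0.1242 0.1319] yaw 165.43 z [ 0.002  0.001 -1.   ] gap 0.0424 F [-0.1  0.1 -0.5] q [ 0.08  0.32 -0.24  1.01  0.   -1.23]
tool shift [ 0.0011 -0.0037  0.1109] turn z 0.002
0.04294346787528439 [0.5315 0.1225 0.1316] [ 0.1 -0.6  0.2]
[(np.int32(144), array([344.6, 246.5])), (np.int32(279), array([447.5, 266.1]))]
[337 238  15  18 155] [0.53242994 0.11958652 0.012     ]
[435 254  25  26 328] [0.36725649 0.32629124 0.012     ]
```

View pics/laid.png

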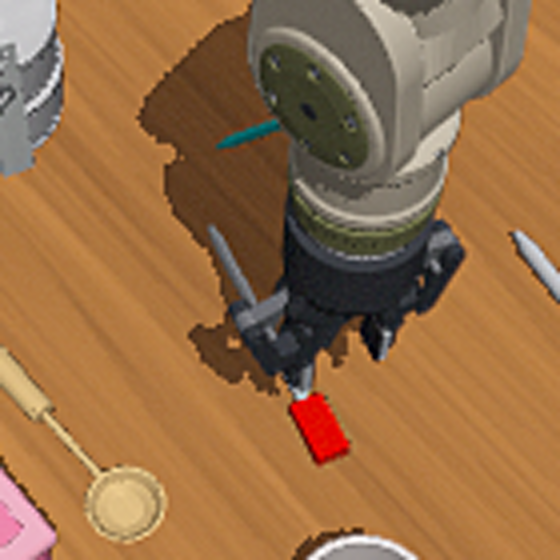

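Picture 10: the pin lies flat with its tab at crop (321,429), i.e. scene (345,247), and its tip at crop (212,228), i.e. (318,197).

Run:
```python
from h import *
s=load('scene')
a=onz(s,(345.0,246.9),.014); b=onz(s,(317.7,196.6),.004); d=b-a
print(a,b,np.linalg.norm(d),'heading',np.degrees(np.arctan2(d[1],d[0]))%360)
```

```text
[0.53216769 0.12186985 0.014     ] [ 0.48576008 -0.04674718  0.004     ] 0.17517240087175537 heading 254.61176852858424
```

Emit:
carry_out(steps=[[0,0,0,0.04,0,0,0],[0,0,0,0.04,0,0,0],[0,0,0,0.02,0,0,0],[0,0,0,0.01,0,0,0],[0,0,0,0,0,0,0]])

```text
clock: 16.77
tcp_pos: [0.5311, 0.12, 0.0214]
orientation: [-0.001, 0.13, 0.991, -0.0]
wrist_force: [-0.9, 0.1, 0.5]
finger_gap: 0.0429
```

```bash
python3 go.py .5325 .1240 .0212 165
```

```text
t 16.77 tcp [0.5311 0.12   0.0214] yaw 165.04 z [-0.001 -0.    -1.   ] gap 0.0429 F [-0.9  0.1  0.5] q [ 0.07  0.43 -0.38  0.76 -0.   -1.24]
tool shift [-0.0004  0.0043  0.0002] turn z 0.001
```

Emit:
carry_out(steps=[[0,0,0.004,0,0,0,0],[-1,0,0,0,0,0,0],[-1,0,0,0,0,0,0],[-1,0,0,0,0,0,0],[-1,0,0,0,0,0,0]], grip_force=90)

```text
clock: 17.4
tcp_pos: [0.5334, 0.1251, 0.0229]
orientation: [0.001, 0.129, 0.992, 0.0]
wrist_force: [-0.3, 0.4, 4.4]
finger_gap: 0.0216
```

Emit:
carry_out(steps=[[-1,0,0,-0.015,0,0,0],[-1,0,0,-0.03,0,0,0],[-1,0,0,-0.04,0,0,0],[-1,0,0,-0.038,0,0,0],[-1,0,0,0,0,0,0]])

```text
clock: 18.02
tcp_pos: [0.5349, 0.1251, 0.1489]
orientation: [0.004, 0.129, 0.992, 0.001]
wrist_force: [0.9, 0.6, -1.5]
finger_gap: 0.0212
```

```bash
python3 red.py
python3 - <<'E'
from h import *
s=load('scene');t=cam('top');S,p,R=st();M=R.as_matrix();print(p,M[:,1])
ax=p+.014*M[:,2]; print('pred tip s,t',proj(s,ax-.178*M[:,1]),proj(t,ax-.178*M[:,1]),'tip z',ax[2])
for f in(-.04,-.08,-.12,-.16):print(f,proj(s,ax+f*M[:,1]).round(1),proj(t,ax+f*M[:,1]).round(1))
a=cv2.resize(s['color'][120:260,240:380,::-1],None,fx=4,fy=4,interpolation=cv2.INTER_CUBIC)
b=cv2.resize(t['color'][150:290,260:320,::-1],None,fx=4,fy=4,interpolation=cv2.INTER_CUBIC)
cv2.imwrite('pics/held.png',np.hstack([a,b]))
E
```

```text
0.02121415502549564 [0.5336 0.1249 0.1467] [ 0.5  0.8 -1.2]
[(np.int32(75), array([350.3, 228.1])), (np.int32(279), array([447.5, 266. ]))]
[0.5324858  0.12483671 0.14515423] [2.56572895e-01 9.66524856e-01 2.29301016e-04]
pred tip s,t [317.50717442 170.51969192] [339.39373151 212.7495151 ] tip z 0.13115423512749783
-0.04 [341.4 213.4] [291.2 200.9]
-0.08 [334.1 200.4] [305.1 204.3]
-0.12 [327.2 187.9] [319.1 207.7]
-0.16 [320.4 175.8] [333.1 211.2]
```

View pics/held.png

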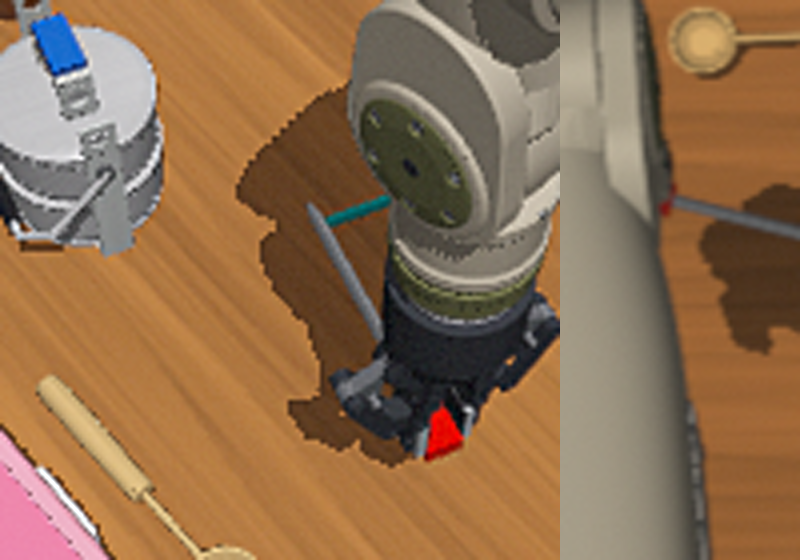

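Picture 11: the pin is held level by the tab, with the tip at scene (318.1,171.6) against a predicted (317.5,170.5). I'll measure the shank line and tip by mask in both views.

```bash
cat > shank.py <<'E'
from h import *
def seg(c,p,u,fr):
    # low-saturation pixels near the predicted axis p + f*u
    H=cv2.cvtColor(c['color'],cv2.COLOR_RGB2HSV); m=(H[...,1]<75)&(H[...,2]>70)
    P=[proj(c,p+f*u) for f in fr]; band=np.zeros(m.shape,np.uint8); cv2.line(band,tuple(map(int,np.round(P[0]))),tuple(map(int,np.round(P[1]))),1,9)
    q=np.argwhere(m&(band>0))[:,::-1].astype(np.float32)
    vx,vy,x,y=cv2.fitLine(q,cv2.DIST_HUBER,0,.01,.01).ravel(); d=np.array([vx,vy]); o=np.array([x,y])
    if d@(P[1]-P[0])<0: d=-d
    s=(q-o)@d; return o,d,o+d*(s.max()+.5),len(q),np.abs((q-o)@[-d[1],d[0]]).mean()
def measure():
    s,t=cam('scene'),cam('top'); S,p,R=st(); M=R.as_matrix(); ax=p+.014*M[:,2]; u=-M[:,1]; out={}
    N=[]
    for n,c,fr in(('s',s,(.09,.185)),('t',t,(.05,.185))):
        o,d,e,k,r=seg(c,ax,u,fr); out[n]=(c,o,d,e); print(n,'tip',e.round(1),'pred',proj(c,ax+.178*u).round(1),k,r.round(2))
        _,r1=ray(c,o); _,r2=ray(c,o+20*d); n_=np.cross(r1,r2); N.append(n_/np.linalg.norm(n_))
    w=np.cross(*N); w/=np.linalg.norm(w); w*=np.sign(w@u)
    T,e=tri(s,out['s'][3],t,out['t'][3])
    print('tcp',p.round(4),'tip',T.round(4),'ray gap',round(e,4),'pred tip',(ax+.178*u).round(4))
    print('axis heading',np.degrees(np.arctan2(w[1],w[0]))%360,'tool',np.degrees(np.arctan2(u[1],u[0]))%360,'elev',np.degrees(np.arcsin(w[2])))
if __name__=='__main__': measure()
E
python3 shank.py
```

```text
s tip [317.2 170.3] pred [317.8 170.6] 119 0.85
t tip [341.4 214.4] pred [339.4 213.2] 154 0.74
tcp [0.5314 0.1247 0.1435] tip [ 0.4829 -0.0531  0.1223] ray gap 0.0 pred tip [ 0.4857 -0.0473  0.1297]
axis heading 254.71656543691577 tool 255.13157852202505 elev -1.889482388042148
```

Emit:
carry_out(steps=[[-1,-0.027,0,0,0.033,0,0],[-1,-0.027,0,0,0,0,0],[-1,-0.027,0,0,0,0,0],[-1,-0.027,0,0,0,0,0],[-1,0,-0.03,0,0,0,0],[-1,0,-0.03,0,0,0,0],[-1,0,0,0,0,0,0],[-1,0,0,0,0,0,0],[-1,0,0,0,0,0,0],[-1,0,0,0,0,0,0]])

```text
clock: 19.48
tcp_pos: [0.6215, 0.0399, 0.1465]
orientation: [-0.002, 0.129, 0.992, -0.016]
wrist_force: [-0.3, 0.5, -1.5]
finger_gap: 0.021
```

```bash
python3 shank.py; python3 -c "
from h import *
s=load('scene');t=load('top');S,p,R=st();print(p,R.as_matrix().round(3).tolist())
m=np.array([.5458,-.2385,.132]);e=np.array([.2538,.9673,0])
for k in(.0665,.0965): print(k,proj(s,m+k*e),proj(t,m+k*e))"
```

```text
s tip [261.9 162.1] pred [269.2 165.5] 206 2.05
t tip [370.5 181.1] pred [369.6 180.1] 149 0.73
tcp [0.6215 0.0397 0.1466] tip [ 0.5797 -0.1409  0.1461] ray gap 0.0201 pred tip [ 0.5759 -0.1327  0.1385]
axis heading 259.0417769260298 tool 255.17559069449769 elev -23.263083374945
[0.62150418 0.03968167 0.14658328] [[-0.967, 0.256, -0.008], [0.256, 0.966, -0.032], [0.0, -0.033, -0.999]]
0.0665 [264.32897866 154.48947981] [384.37203549 184.84183241]
0.0965 [268.43411708 162.90422178] [373.88385731 182.31483765]
```

```bash
cat > line.py <<'E'
from shank import *
import sys
def line(fs=(.07,.15),ft=(.06,.185)):
    s,t=cam('scene'),cam('top'); S,p,R=st(); M=R.as_matrix(); ax=p+.014*M[:,2]; u=-M[:,1]
    m=np.array([.5458,-.2385,.132]); e=np.array([.2538,.9673,0]); n=np.array([-.9673,.2538,0])
    pl=[]
    for c,fr in((s,fs),(t,ft)):
        o,d,tip,k,r=seg(c,ax,u,fr); print('end',tip.round(1),'pix',k,'res',r.round(2))
        cc,r1=ray(c,o); _,r2=ray(c,o+20*d); N=np.cross(r1,r2); N/=np.linalg.norm(N); pl.append((N,N@cc))
    w=np.cross(pl[0][0],pl[1][0]); w/=np.linalg.norm(w); w*=np.sign(w@u)
    for a in(.2,.1,.0665,0):
        X=np.linalg.solve(np.array([pl[0][0],pl[1][0],e]),[pl[0][1],pl[1][1],e@m+a]); q=X-m
        tl=ax+u*((e@m+a-e@ax)/(e@u))-m
        print('along',a,'meas lateral(n)',round(q@n*1000,1),'up',round(q[2]*1000,1),'| tool',round(tl@n*1000,1),round(tl[2]*1000,1))
    print('tcp',p.round(4),'tool tip along',round((ax+.178*u-m)@e*1000,1),'heading',np.degrees(np.arctan2(w[1],w[0]))%360,'elev',np.degrees(np.arcsin(w[2])).round(2),'F',np.round(S['wrist_force'],1),'t',round(S['clock'],2))
if __name__=='__main__': line(*[tuple(map(float,a.split(','))) for a in sys.argv[1:]])
E
python3 line.py; python3 line.py .09,.16 .06,.17
python3 - <<'E'
from h import *
s=load('scene');t=load('top')
a=cv2.resize(s['color'][110:200,240:330,::-1],None,fx=6,fy=6,interpolation=cv2.INTER_CUBIC)
b=cv2.resize(t['color'][160:205,345:390,::-1],None,fx=5,fy=5,interpolation=cv2.INTER_CUBIC); b=cv2.copyMakeBorder(b,0,540-225,0,0,cv2.BORDER_CONSTANT)
cv2.imwrite('pics/near.png',np.hstack([a,b]))
E
```

```text
end [269.2 169.9] pix 179 res 2.25
end [370.5 181.1] pix 137 res 0.72
along 0.2 meas lateral(n) 0.7 up 14.6 | tool -2.5 3.6
along 0.1 meas lateral(n) -3.9 up -17.4 | tool -2.2 6.9
along 0.0665 meas lateral(n) -5.4 up -28.2 | tool -2.2 8.0
along 0 meas lateral(n) -8.4 up -49.5 | tool -2.0 10.2
tcp [0.6215 0.0394 0.1467] tool tip along 109.7 heading 257.88756392524147 elev -17.74 F [ 0.4  0.2 -0.9] t 19.68
end [266.9 168.2] pix 179 res 2.17
end [370.5 181.1] pix 138 res 0.72
along 0.2 meas lateral(n) 1.7 up 21.2 | tool -2.5 3.6
along 0.1 meas lateral(n) -4.7 up -22.6 | tool -2.2 6.9
along 0.0665 meas lateral(n) -6.8 up -37.3 | tool -2.1 8.0
along 0 meas lateral(n) -11.1 up -66.5 | tool -2.0 10.2
tcp [0.6215 0.0393 0.1467] tool tip along 109.5 heading 258.9498130442096 elev -23.63 F [-1.1 -0.2 -1.3] t 19.77
```

View pics/near.png

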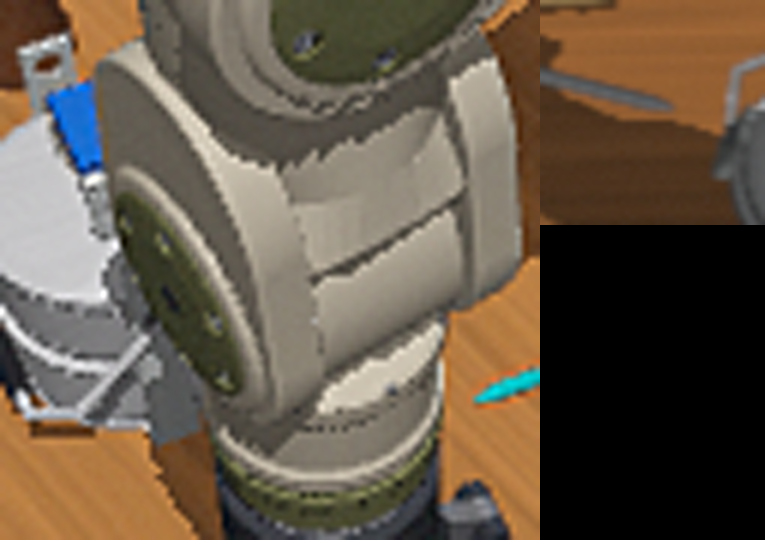

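Picture 12 (the last): the arm hides the tip from the scene camera here. The top view shows the tip at (370.5,181), short of the ear. Height: the earlier two-view fix plus the 0.033 rad tilt gives tip z ≈ 0.131–0.133, which suits the 0.132 hole. Lateral position I take from the top view on the plane z=0.132.

```bash
cat > lat.py <<'E'
from shank import *
def lat(f1=.183,f0=.06):
    t=cam('top'); S,p,R=st(); M=R.as_matrix(); ax=p+.0155*M[:,2]; u=-M[:,1]
    m=np.array([.5458,-.2385,.132]); e=np.array([.2538,.9673,0]); n=np.array([-.9673,.2538,0])
    o,d,tip,k,r=seg(t,ax,u,(f0,f1)); c,r1=ray(t,o)
    print('px',k,'res',r.round(2),'tip px',tip.round(1))
    X=[onz(t,q,.132)-m for q in(tip-30*d,tip-10*d,tip)]
    print('top: (along,lateral)',[(round(x@e*1e3,1),round(x@n*1e3,1)) for x in X],'heading err deg',np.degrees(np.arctan2((X[0]-X[2])@n,(X[0]-X[2])@e)).round(2))
    tl=ax+.178*u-m; print('tool: tip along/lat/up',[round(float(v)*1e3,1) for v in(tl@e,tl@n,tl[2])],'tab',[round(float((ax-m)@v)*1e3,1) for v in(e,n,np.array([0,0,1.]))],'F',np.round(S['wrist_force'],1),'tcp',p.round(4),'t',round(S['clock'],2),'gap',round(S['finger_gap'],4))
if __name__=='__main__': lat()
E
python3 lat.py
python3 - <<'E'
from h import *
# lid+sleeve lateral in top view, both before calibr: sleeve centre and its lateral to my mid
m=np.array([.5458,-.2385,.132]); n=np.array([-.9673,.2538,0])
for q in([.5446,-.2393],[.5481,-.2359],[.5468,-.2367]): print('sleeve lat',((np.r_[q,.132]-m)@n*1e3).round(1))
E
```

```text
px 134 res 0.71 tip px [370.5 181.1]
top: (along,lateral) [(np.float64(190.2), np.float64(-1.7)), (np.float64(134.3), np.float64(-1.3)), (np.float64(106.5), np.float64(-1.0))] heading err deg -0.49
tool: tip along/lat/up [109.4, -2.2, 5.1] tab [287.3, -2.7, -0.8] F [ 0.  -0.1 -1.6] tcp [0.6215 0.0392 0.1467] t 19.82 gap 0.0213
sleeve lat 1.0
sleeve lat -1.6
sleeve lat -0.5
```

Emit:
carry_out(steps=[[-1,0.0028,0,0,0,0,-0.008],[-1,0,-0.015,0.0005,0,0,0],[-1,0,-0.012,0.0004,0,0,0],[-1,0,0,0,0,0,0],[-1,0,0,0,0,0,0],[-1,0,0,0,0,0,0]])

```text
clock: 20.58
tcp_pos: [0.6122, 0.0138, 0.1467]
orientation: [-0.002, 0.125, 0.992, -0.016]
wrist_force: [-0.2, 0.0, -0.9]
finger_gap: 0.0215
```

```bash
python3 lat.py
```

```text
px 157 res 0.96 tip px [386.2 184.6]
top: (along,lateral) [(np.float64(145.3), np.float64(-0.3)), (np.float64(89.6), np.float64(-1.4)), (np.float64(61.8), np.float64(-1.9))] heading err deg 1.1
tool: tip along/lat/up [82.5, -1.0, 5.0] tab [260.4, -0.1, -0.8] F [-0.4  0.6 -0.7] tcp [0.6121 0.0139 0.1467] t 20.62 gap 0.0212
```

```bash
python3 -c "
from lat import *
lat(.168); lat(.168,.09)"
```

```text
px 141 res 0.74 tip px [379.6 183.7]
top: (along,lateral) [(np.float64(163.8), np.float64(0.2)), (np.float64(108.0), np.float64(0.2)), (np.float64(80.2), np.float64(0.1))] heading err deg 0.05
tool: tip along/lat/up [82.6, -1.0, 5.0] tab [260.5, -0.1, -0.9] F [ 0.4  0.  -0.7] tcp [0.6121 0.014  0.1466] t 20.68 gap 0.0212
px 112 res 0.76 tip px [379.6 183.8]
top: (along,lateral) [(np.float64(163.8), np.float64(0.1)), (np.float64(108.0), np.float64(0.3)), (np.float64(80.2), np.float64(0.3))] heading err deg -0.13
tool: tip along/lat/up [82.6, -1.0, 5.0] tab [260.5, -0.1, -0.9] F [-0.4 -0.2 -1.3] tcp [0.6121 0.0139 0.1466] t 20.73 gap 0.0214
```

Emit:
carry_out(steps=[[-1,0.0004,-0.01,0.0003,0,0,0],[-1,0,-0.01,0.0003,0,0,0],[-1,0,-0.01,0.0003,0,0,0],[-1,0,0,0,0,0,0]])

```text
clock: 21.22
tcp_pos: [0.604, -0.0164, 0.1468]
orientation: [-0.002, 0.126, 0.992, -0.016]
wrist_force: [0.7, 0.3, -1.7]
finger_gap: 0.0214
```

```bash
python3 -c "
from lat import *
lat(.14)"
```

```text
px 115 res 0.78 tip px [381.2 184.2]
top: (along,lateral) [(np.float64(159.0), np.float64(1.0)), (np.float64(103.2), np.float64(0.6)), (np.float64(75.4), np.float64(0.3))] heading err deg 0.5
tool: tip along/lat/up [51.6, -0.6, 5.2] tab [229.5, 0.1, -0.7] F [-0.   0.4 -0.7] tcp [ 0.6041 -0.016   0.1468] t 21.27 gap 0.0212
```

No contact force with the tip past the first ear. On to the lid's first leg.

Emit:
carry_out(steps=[[-1,0,-0.01,0.0003,0,0,0],[-1,0,-0.01,0.0003,0,0,0],[-1,0,-0.01,0.0003,0,0,0],[-1,0,-0.01,0.0004,0,0,0],[-1,0,0,0,0,0,0]])

```text
clock: 21.9
tcp_pos: [0.594, -0.055, 0.1467]
orientation: [-0.002, 0.126, 0.992, -0.016]
wrist_force: [-0.1, 0.8, -1.2]
finger_gap: 0.0215
```

```bash
python3 -c "
from lat import *
lat(.11)"
```

```text
px 131 res 1.57 tip px [385.1 184.7]
top: (along,lateral) [(np.float64(148.0), np.float64(0.6)), (np.float64(92.3), np.float64(-0.4)), (np.float64(64.5), np.float64(-0.9))] heading err deg 1.06
tool: tip along/lat/up [11.8, -0.8, 5.1] tab [189.7, -0.1, -0.7] F [ 0.5 -0.3 -0.3] tcp [ 0.5941 -0.0545  0.1468] t 21.95 gap 0.0215
```

Emit:
carry_out(steps=[[-1,0,-0.01,0.0003,0,0,0],[-1,0,-0.01,0.0003,0,0,0],[-1,0,-0.01,0.0003,0,0,0],[-1,0,-0.01,0.0004,0,0,0],[-1,0,-0.01,0.0004,0,0,0],[-1,0,0,0,0,0,0]])

```text
clock: 22.7
tcp_pos: [0.5816, -0.1034, 0.1467]
orientation: [-0.002, 0.126, 0.992, -0.016]
wrist_force: [0.4, 1.1, -1.0]
finger_gap: 0.0213
```

```bash
python3 -c "
from lat import *
lat(.09)" | tail -1
```

```text
tool: tip along/lat/up [-38.2, -1.0, 5.1] tab [139.7, -0.3, -0.8] F [-0.9  0.5 -0. ] tcp [ 0.5817 -0.1029  0.1467] t 22.75 gap 0.0213
```

Emit:
carry_out(steps=[[-1,0,-0.01,0.0003,0,0,0],[-1,0,-0.01,0.0003,0,0,0],[-1,0,-0.008,0.0003,0,0,0],[-1,0,-0.006,0.0002,0,0,0],[-1,0,0,0,0,0,0]])

```text
clock: 23.38
tcp_pos: [0.5732, -0.136, 0.1467]
orientation: [-0.002, 0.126, 0.992, -0.016]
wrist_force: [0.3, 0.1, -0.9]
finger_gap: 0.0211
```

```bash
python3 -c "
from lat import *
lat(.09)" | tail -1
```

```text
tool: tip along/lat/up [-72.0, -1.2, 5.1] tab [105.9, -0.4, -0.8] F [ 0.7 -0.3 -2. ] tcp [ 0.5732 -0.1357  0.1467] t 23.43 gap 0.0214
```

Emit:
carry_out(steps=[[-1,0,-0.005,0.0002,0,0,0],[-1,0,-0.004,0.0001,0,0,0],[-1,0,-0.003,0.0001,0,0,0],[-1,0,0,0,0,0,0]])

```text
clock: 23.92
tcp_pos: [0.5706, -0.1459, 0.1468]
orientation: [-0.002, 0.125, 0.992, -0.015]
wrist_force: [1.8, 4.9, 0.0]
finger_gap: 0.0212
```

```bash
python3 -c "
from lat import *
lat(.09)" | tail -1
```

```text
tool: tip along/lat/up [-82.5, -1.5, 4.7] tab [95.5, -0.5, -0.7] F [-0.5  4.4 -0.8] tcp [ 0.5706 -0.1458  0.1468] t 23.98 gap 0.0213
```

Emit:
carry_out(steps=[[-1,0,-0.002,0.0001,0,0,0],[-1,0,-0.002,0,0,0,0],[-1,0,0,0,0,0,0],[-1,0,0,0,0,0,0]])

```text
clock: 24.48
tcp_pos: [0.5705, -0.1461, 0.147]
orientation: [-0.001, 0.124, 0.992, -0.011]
wrist_force: [4.2, 16.1, 1.9]
finger_gap: 0.0214
```

```bash
python3 -c "
from lat import *
lat(.09)" | tail -1
```

```text
tool: tip along/lat/up [-82.7, -2.0, 3.6] tab [95.3, -0.4, -0.5] F [ 3.7 16.3  3. ] tcp [ 0.5705 -0.1461  0.147 ] t 24.52 gap 0.0213
```

Firm stop at 16 N with the tab about where home should be (within 3 mm). I relax, let go, back off upwards and check by measurement.

Emit:
carry_out(steps=[[-1,0,0.004,0,0,0,0],[-0.4,0,0,0,0,0,0],[-0.1,0,0,0,0,0,0],[-0.1,0,0,0,0,0,0],[-0.1,0,0,-0.03,0,0,0],[-0.1,0,0,-0.05,0,0,0],[-0.1,0,0.06,-0.02,0,0,0],[-0.1,0.03,0.06,0,0,0,0],[-0.1,0.05,0.03,0,0,0,0],[-0.1,0.05,0,0,0,0,0],[-0.1,0.05,0,0,0,0,0],[-0.1,0,0,0,0,0,0]])

```text
clock: 26.02
tcp_pos: [0.4315, 0.0416, 0.2417]
orientation: [-0.003, 0.125, 0.992, -0.016]
wrist_force: [1.0, -0.5, -0.6]
finger_gap: 0.0382
```

```bash
python3 go.py .5 0 .2 165
cat > fin.py <<'E'
from h import *
s,t=cam('scene'),cam('top')
m=np.array([.5458,-.2385,.132]); e=np.array([.2538,.9673,0]); n=np.array([-.9673,.2538,0])
cs={}
for nm,c in(('s',s),('t',t)):
    H=cv2.cvtColor(c['color'],cv2.COLOR_RGB2HSV)
    red=cv2.inRange(H,(0,190,60),(5,255,255))|cv2.inRange(H,(175,190,60),(180,255,255))
    k,l,sta,ce=cv2.connectedComponentsWithStats(red)
    for i in range(1,k):
        if sta[i,4]<20: continue
        pts=np.argwhere(l==i)[:,::-1]; A=np.array([onz(c,p,.139)-m for p in pts])
        print(nm,sta[i].tolist(),ce[i].round(1),'along',(A@e*1e3).min().round(1),(A@e*1e3).max().round(1),'lat',(A@n*1e3).mean().round(1))
    print(nm,'pred tab top centre home',proj(c,m+.0885*e+[0,0,.007]).round(1))
    print(' tip side sat:',[(a,int(H[tuple(np.round(proj(c,m-a*e/1000)).astype(int)[::-1])][1]),int(H[tuple(np.round(proj(c,m-a*e/1000)).astype(int)[::-1])][2])) for a in range(62,100,3)])
E
python3 fin.py
```

```text
t 26.02 tcp [0.4315 0.0416 0.2417] yaw 165.65 z [-0.01  -0.032 -0.999] gap 0.0382 F [ 1.  -0.5 -0.6] q [-0.07  0.05 -0.3   1.23 -0.03 -1.39]
tool shift [-0.0768 -0.022   0.0423] turn z 0.011
s [261, 153, 14, 17, 146] [267.3 161.5] along 71.0 120.4 lat -2.3
s [435, 254, 25, 26, 336] [446.6 266.5] along 500.9 555.2 lat 254.3
s pred tab top centre home [267. 159.]
 tip side sat: [(62, 4, 207), (65, 5, 224), (68, 4, 125), (71, 4, 125), (74, 4, 128), (77, 8, 222), (80, 23, 142), (83, 3, 159), (86, 120, 83), (89, 182, 77), (92, 151, 81), (95, 178, 76), (98, 164, 81)]
t [370, 178, 15, 11, 121] [376.9 183. ] along 68.7 108.9 lat 0.9
t [204, 252, 22, 14, 217] [214.1 258.6] along 445.3 501.7 lat 309.8
t pred tab top centre home [377.  182.6]
 tip side sat: [(62, 5, 170), (65, 4, 172), (68, 3, 155), (71, 3, 147), (74, 5, 169), (77, 5, 161), (80, 12, 150), (83, 51, 149), (86, 48, 153), (89, 151, 144), (92, 169, 142), (95, 167, 136), (98, 166, 137)]
```

Tab top spans 69–109 mm from the axis (ideal 66.5–110.5) and the tip ends at about 85 mm (ideal 85.5) in both views, so the pin is home. Last check is whether the other objects stayed put.

Run:
```python
from h import *
for n in('top','scene'):
    c=load(n); a=cv2.imread(f'pics/{n}0.png'); b=c['color'][...,::-1]
    d=cv2.absdiff(a,np.ascontiguousarray(b)).max(2)>40
    box=dict(top=dict(ram=(226,160,268,202),lunch=(285,88,365,142),mug=(145,210,190,250),jar=(188,120,222,155),bowl=(402,120,440,158),mill=(455,200,488,230),bottle=(232,95,262,135),spoon=(284,148,362,170),redB=(200,248,296,278),turq=(335,232,360,300)),
      scene=dict(ram=(332,268,380,318),lunch=(185,215,282,315),mug=(440,300,510,352),jar=(328,340,370,388),bowl=(178,158,222,195),mill=(228,82,250,126),bottle=(270,305,308,358),spoon=(246,210,310,278)))[n]
    print(n,{k:int(d[y0:y1,x0:x1].sum()) for k,(x0,y0,x1,y1) in box.items()})
    H=lambda im:cv2.cvtColor(np.ascontiguousarray(im),cv2.COLOR_BGR2HSV)
    x0,y0,x1,y1=box['ram']
    for im in(a,b):
        m=((H(im)[...,1]<40)&(H(im)[...,2]>60))[y0:y1,x0:x1].astype(np.uint8); print(' ram bbox',cv2.boundingRect(cv2.morphologyEx(m,cv2.MORPH_OPEN,np.ones((2,2),np.uint8))))
print(st()[0]['clock'])
```

```text
top {'ram': 284, 'lunch': 0, 'mug': 0, 'jar': 0, 'bowl': 0, 'mill': 0, 'bottle': 0, 'spoon': 0, 'redB': 916, 'turq': 592}
 ram bbox (0, 6, 35, 31)
 ram bbox (4, 6, 31, 31)
scene {'ram': 329, 'lunch': 0, 'mug': 0, 'jar': 0, 'bowl': 0, 'mill': 20, 'bottle': 0, 'spoon': 0}
 ram bbox (6, 7, 42, 41)
 ram bbox (6, 7, 38, 41)
26.125
```

```bash
python3 -c "
from h import *
print(env.hand_in())"
```

```text
the job is handed in; nothing more can be done
None
```

The lid is locked. I turned it about 61° so its handle holes lined up with the ears, then pushed the pin home from the carrier's +y side and let go. To get there I lifted the small red pin out of the ramekin by its shank, laid it flat, and took it again by the tab. I handed in at about 26 s.

**Last checks**
- **Lid:** right after turning, its heading was 74.3–75.3° against 75.3° for the ears. The pin then passed all four holes with no noticeable resistance.
- **Pin:** it met a firm stop at about 16 N, and I released it while still pressed against the ear. Afterwards the tab measured 69–109 mm from the carrier's axis (ideal 66.5–110.5), and the tip ended at about 85 mm (ideal 85.5).
- **Ramekin:** it is unmoved and upright.
- **Other objects:** lunchbox, mug, jar, bowl, bottle and spoon show no change in either view.

**Checks that disagreed or were not clean**
- **Stop position:** the gripper stopped about 3 mm short of the home position I had worked out. I put this down to where I gripped the tab, since the images show the pin home.
- **Mill:** 20 pixels changed near it in the scene view, none in the top view. I think this is the pin tip in front of it.
- **Look-alike pins:** the area around both showed changes in the last top view, probably from the arm and its shadow. The red one's position was the same as at the start, but the turquoise one could not be confirmed there. The arm never went down to it.

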